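Crank the test-cassette tray into the reader

TASK

The reader's tray of test cassettes is still sticking out. Swing the folded crank on the reader's hand wheel right out until it latches, then use it to turn the wheel until the tray is fully home, and let go of it.

Things in the scene. Friction and masses are not known exactly. Their poses are not given: they have to be found in the camera images.
- reader: White box, fixed, 160 x 160 mm, 80 mm high, on a 170 mm grey foot; a grey tray with white cassettes sticks out 75 mm from its +x side (the other white box, a tube mixer with a plain hand wheel and no tray, is a bystander). On top: an aluminium hand wheel, radius 51 mm, top 92 mm above the table. Origin: centre of the underside, on the wheel's vertical axis; z up, x towards the tray.
- crank_knob (a point): Centre of the upright black knob at the crank's end: round, 22 to 24 mm wide, 44 mm high, underside 117, centre 139, top 161 mm above the table. It spins freely on its pin, so it can be held without turning the hand. Folded, it stands over the middle of the wheel; latched out, it is 92 mm from the wheel's axis.
- crank_arm (a joint): Crank's swing (rad) about a vertical hinge that lies on the wheel, 42 mm from its axis, 50 mm from the knob's. Steel bar, 10 mm thick, top 116 mm above the table. 0: folded, from the hinge across the wheel's axis; grows anticlockwise from above; stop 3.0: points outwards. Moves with 1 N at the knob; from 2.2 push it past a spring ball (2 to 4 N) that snaps behind and latches it at 2.98 to 3.0.
- feed_wheel (a joint): Wheel's turn (rad), grows anticlockwise from above. 0: start, tray out 75 mm, cannot go lower; stop 3.2: tray home, only its 5 mm lip outside. The crank's hinge lies at the angle (this value - 1.6) from the reader's x axis. A steel pin beside the wheel locks it until the crank is swung beyond about 2.7. Needs 3 N at the swung-out knob, led round a 92 mm radius; stays where it is left.

How it is judged:
By the outcome, as a careful person would: the job done as asked, in the order asked, and still so for the second after the job is handed in, with the robot touching nothing.
It also fails if it takes over 54 s, if anything falls off the work surface, if the arm or the gripper's body presses on something with over 40 N, if the wrist force passes 120 N, or if a joint passes its speed limit or range.

ROBOT

A 6-joint arm with a two-finger parallel gripper is mounted at the origin on the work surface. World frame = base frame: x ahead of the robot, y to its left, z up, the work surface at z = 0. Lengths are in mm, angles in rad, forces in N, time in s.
With the tool pointing down it reaches from about 400 to 925 mm from the base axis. Payload 12.5 kg.
Tool frame: the origin (TCP) lies midway between the tips of the shut fingers; the grasp point (between the pads) lies 19 mm behind it (env.grip_depth is the distance from the TCP to the grasp point, in mm); z points along the fingers, y is the line along which they close (so a half turn about z gives the same grasp; the last joint's range is limited). The gripper opens to 95 mm and grips with 3 to 60 N. Pads are 20 mm wide; open, the fingers measure 119 mm over their backs; the gripper's body (75 mm by 180 mm) begins 59 mm behind the grasp point.
Start: joints at [-1.345, 0.491, 1.559, -0, 1.092, -0.106], TCP at [203.614, -590.921, 214.661] pointing down, gripper open.
Joint ranges: [-3.1, 3.1], [-0.84, 2.19], [0.05, 2.79], [-1.13, 4.28], [0.06, 2.93], [-2.69, 2.69]. Speed limits (rad/s): [2.22, 2.22, 2.79, 3.14, 3.14, 3.14].

INTERFACE

Orientations are given as [roll, pitch, yaw] about the fixed x, y, z axes, in that order (R = Rz(yaw) Ry(pitch) Rx(roll)).
In Python, from cell import monitor, viewer, order, env gives the robot as it stands.
- The arm moves only by the tool move_arm, never from a script. Its argument "moves" is one flat list of numbers, 4 for each row, row after row: the shift along the tool's x, y, z normalised to -1 to 1, where 1 is 0.15 m, then the turn about the tool's z normalised to -1 to 1, where 1 is pi/2 rad. A call has 1 to 10 rows; each row shifts and turns the commanded pose from where the row before left it, along the tool's axes as they then stand; what a row does not reach is not made up. A row lasts 1/8 s, in which the tool goes at most 62.5 mm and 10.7 degrees, less where a joint would pass 70% of its speed; a pose out of reach is approached as far as the arm can. A call with a number of a shift or a turn outside -1 to 1 is refused whole. A call with a gripper value outside its range is refused whole. "claw" is the finger opening in mm, from 0 to 95.1, set as the call begins (left out, the last holds). The fingers move at their own pace and stop on an object; the grip force is fixed at half the most. Time passes only in rows, so rows that do not move let the fingers close. It gives the time, the measured TCP pose, the force, the opening and the grip force at its end, in the units of the state.
- monitor.state(): the state, without advancing time (a new reading comes with each control period).
- viewer.read_camera(name): name is "side" or "top"; returns the picture (480x640x3 uint8, red, green, blue); there is no depth.
- viewer.camera_info(name): a dict with "K" (3x3 intrinsics, pixels), "dist_coeffs" ([k1, k2, p1, p2, k3] as OpenCV has them; the pictures are not rectified), "camera_from_world" (4x4, takes a point from world to camera coordinates). Camera axes: x right, y down, z forward; pixel columns grow to the right and rows downward; lengths in mm; the calibration is good to about 2 mm. A picture is of the moment at which its call begins. camera_info takes no time and is no camera call.
- order.job_done(): hands the job in; it is judged then, once.
The state is a dict: "t": time; "joints": joint angles; "qvel": joint speeds; "tau": joint torques, N m; "eef_pos": TCP position; "tcp_rot": TCP orientation; "ft_force": force on the tool from outside, world axes, zero at the start; "moment": the same for the moment, N m; "opening": opening from 0.0 (shut) to 1.0 (fully open); "grip_force": force on a finger pad.
Only numpy, scipy, OpenCV 4.12 (cv2) and the standard library are available. Lean on these libraries where they do the work, as an engineer would, in place of code of your own. Each camera call takes 0.05 s, during which the arm holds its last target. There are 200 camera calls.

## Working session

There is one attempt and no reset: what is moved stays moved. The work goes in short steps, Python scripts to look and compute and a tool call to move; the robot and the scene stay as the last step left them, time stands still between calls to the robot, and variables do not carry over. Pictures are saved under pics/ and viewed, at most 10 in all, crops included, and the job is handed in when it is done.

Besides the shell and the picture viewer there is one more tool, called after "Emit:" as a command line: name --argument value ..., lists and objects as JSON in quotes. move_arm: Moves the arm, as the interface text tells. Scaled input: -1 to 1 covers 0.15 m each way for a shift and pi/2 rad each way for a turn. Its arguments: {"type":"object","properties":{"moves":{"type":"array"},"claw":{"type":"number"}},"required":["moves"]}

```bash
mkdir -p pics; cat > h.py <<'E'
import numpy as np, cv2
from cell import monitor, viewer, order, env
def ray(name,uv):
    c=viewer.camera_info(name);K=np.array(c["K"],float);d=np.array(c["dist_coeffs"],float);T=np.array(c["camera_from_world"],float)
    p=cv2.undistortPoints(np.array(uv,float).reshape(-1,1,2),K,d).reshape(-1,2)
    R=T[:3,:3];o=-R.T@T[:3,3]
    return o,np.c_[p,np.ones(len(p))]@R
def onplane(name,uv,z):
    o,d=ray(name,uv);return o+d*((z-o[2])/d[:,2])[:,None]
def proj(name,P):
    c=viewer.camera_info(name);T=np.array(c["camera_from_world"],float)
    return cv2.projectPoints(np.array(P,float).reshape(-1,1,3),cv2.Rodrigues(T[:3,:3])[0],T[:3,3],np.array(c["K"],float),np.array(c["dist_coeffs"],float))[0].reshape(-1,2)
def snap(name,f):
    im=viewer.read_camera(name);cv2.imwrite(f"pics/{f}.png",im[:,:,::-1]);return im
E
python3 - <<'E'
from h import *
for n in("top","side"):
    snap(n,n+"0");print(n,ray(n,[[320,240]]))
s=monitor.state();print({k:s[k] for k in("t","eef_pos","tcp_rot","opening","ft_force")})
E
```

```text
top (array([439.85054325, -38.81586321, 802.86421679]), array([[ 0.15285157,  0.04961222, -0.98726771]]))
side (array([225.87156284, 566.59807685, 777.07282642]), array([[ 0.34926365, -0.63053967, -0.69327503]]))
{'t': 0.1, 'eef_pos': array([ 203.56914409, -590.71379612,  214.12937732]), 'tcp_rot': array([-3.14063727e+00, -1.10922257e-04,  3.31776330e-01]), 'opening': 1.0039381921647224, 'ft_force': array([-0.89100107, -0.02446648, -0.53218612])}
```

View pics/top0.png

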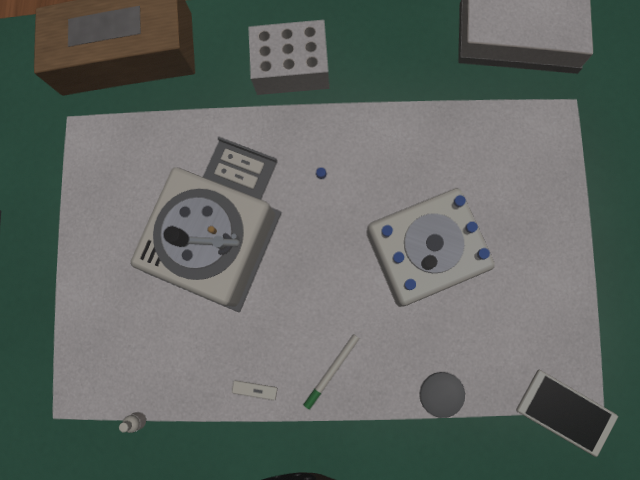

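View pics/side0.png

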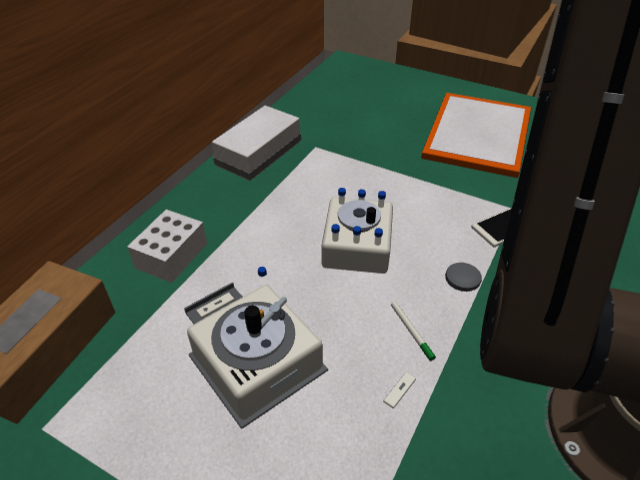

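Top view: reader at about (200,235) with its tray up-right at (240,165). The knob's top is near (174,236) and its hinge near (232,241). Side view: knob top near (253,312), foot near (256,335). The mixer is at (435,245) top.

```bash
python3 - <<'E'
from h import *
im=cv2.imread("pics/top0.png");hsv=cv2.cvtColor(im,cv2.COLOR_BGR2HSV)
# dark ring/wheel zone: outer dark disc
crop=np.s_[180:285,145:255]
g=cv2.cvtColor(im,cv2.COLOR_BGR2GRAY)
def comps(m,off=(0,0),mn=30):
    n,l,s,c=cv2.connectedComponentsWithStats(m.astype(np.uint8))
    for i in range(1,n):
        if s[i,4]>mn: print(s[i],c[i])
print("black top");m=np.zeros_like(g);m[180:285,145:255]=(g[180:285,145:255]<35);comps(m)
# black in side
s=cv2.imread("pics/side0.png");gs=cv2.cvtColor(s,cv2.COLOR_BGR2GRAY)
m2=np.zeros_like(gs);m2[295:345,235:275]=gs[295:345,235:275]<35;print("side");comps(m2)
# alu disc: bluish
b=im.astype(int);alu=((b[...,0]-b[...,2])>4)&(g>90);m=np.zeros_like(g);m[180:285,145:255]=alu[180:285,145:255];comps(m)
cs,_=cv2.findContours(m,cv2.RETR_EXTERNAL,cv2.CHAIN_APPROX_NONE);c=max(cs,key=cv2.contourArea);h=cv2.convexHull(c)
print("alu ellipse",cv2.fitEllipse(h))
P=onplane("top",h.reshape(-1,2),92)[:,:2].astype(np.float32);print("circle",cv2.minEnclosingCircle(P))
P=P.astype(float);A=np.c_[2*P,np.ones(len(P))];x=np.linalg.lstsq(A,(P**2).sum(1),rcond=None)[0];print("fit",x[:2],np.sqrt(x[2]+x[0]**2+x[1]**2))
# box top: warm
w=((b[...,2]-b[...,0])>5)&(g>100);m=np.zeros_like(g);m[160:310,125:275]=w[160:310,125:275]*255
cs,_=cv2.findContours(m,cv2.RETR_EXTERNAL,cv2.CHAIN_APPROX_NONE);c=max(cs,key=cv2.contourArea);
Pw=onplane("top",c.reshape(-1,2),80)[:,:2].astype(np.float32);r=cv2.minAreaRect(Pw);print("box",r)
print("tray lip",onplane("top",[[220,139],[275,158]],60), "hinge",onplane("top",[[232,241]],116),"knobtop guess",onplane("top",[[174,236]],161))
v=np.vstack([np.hstack([im[150:300,120:290]]) ]);cv2.imwrite("pics/c.png",np.hstack([cv2.resize(im[150:300,120:270],(600,600),interpolation=2)]))
E
```

```text
black top
[172 231  12  15  43] [178.58139535 240.02325581]
side
[244 306  18  29 385] [252.74025974 319.6025974 ]
[ 162  198   76   70 2834] [197.83203952 231.58927311]
alu ellipse ((197.83627319335938, 232.8727569580078), (68.80722045898438, 74.39588928222656), 95.38407135009766)
circle ((565.1837768554688, 166.3790283203125), 55.637474060058594)
fit [565.43838376 169.74622361] 51.10125033601853
box ((565.8400268554688, 171.11782836914062), (157.32069396972656, 156.64402770996094), 66.9269790649414)
tray lip [[713.18978882 147.4105336   60.        ]
 [680.14777559  63.60012579  60.        ]] hinge [[547.80861215 114.58139799 116.        ]] knobtop guess [[549.08413969 179.83484878 161.        ]]
```

View pics/c.png

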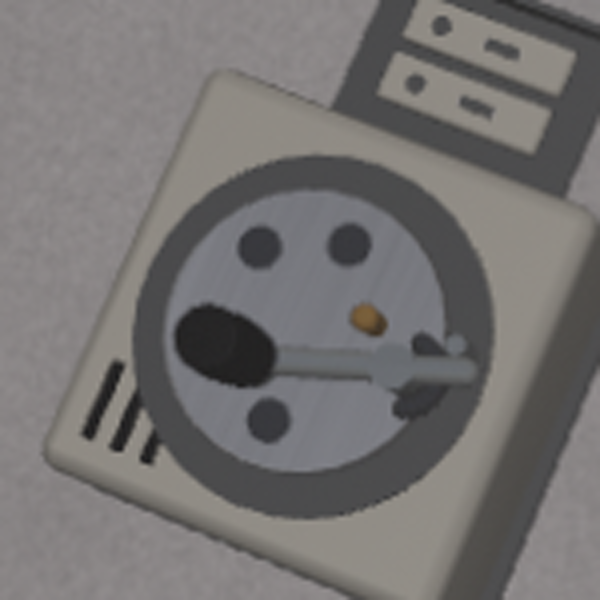

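Crop: knob's top face near (172,234) in full-image pixels, hinge boss near (218,241), and the bar runs past it to (238,242). I'll triangulate the knob and check the hinge.

```bash
python3 - <<'E'
from h import *
print("hinge",onplane("top",[[218,241],[187,240]],116))
im=cv2.imread("pics/top0.png");g=cv2.cvtColor(im,cv2.COLOR_BGR2GRAY);s=cv2.imread("pics/side0.png");gs=cv2.cvtColor(s,cv2.COLOR_BGR2GRAY)
for th in(45,55):
  m=np.zeros_like(g);m[215:255,150:191]=g[215:255,150:191]<th
  n,l,st,c=cv2.connectedComponentsWithStats(m);i=1+st[1:,4].argmax();print(th,st[i],c[i])
  (o,d),(p,e)=ray("top",[c[i]]),ray("side",[[252.7,319.6]])
  x=np.linalg.lstsq(np.c_[d[0],-e[0]],p-o,rcond=None)[0];a=o+x[0]*d[0];b=p+x[1]*e[0];print(a,b)
print("side knob plane 161",onplane("side",[[252.5,311]],161), "139",onplane("side",[[252.7,319.6]],139))
c=np.array([565.6,170.5]);
for k in ([568.9,177.8],):
  for n in("top","side"): print(n,proj(n,[[*k,117],[*k,139],[*k,161],[548,132.4,116]]).round(1).tolist())
E
```

```text
hinge [[548.29152267 133.79829323 116.        ]
 [550.75082429 176.80156085 116.        ]]
45 [164 227  24  20 344] [175.66569767 236.24127907]
[551.96913812 184.10639263 141.81190991] [551.29816426 183.86178596 141.61562149]
55 [164 226  25  21 366] [175.83333333 236.33879781]
[551.86884961 183.94666331 141.60271788] [551.37822226 183.76762923 141.45929304]
side knob plane 161 [[550.34759272 182.69882444 161.        ]] 139 [[552.63766093 182.28639542 139.        ]]
top [[186.3, 226.7], [181.3, 223.8], [175.9, 220.7], [219.0, 241.2]]
side [[246.7, 322.4], [245.3, 313.3], [243.8, 303.9], [274.4, 307.5]]
```

Emit:
move_arm --moves '[0,0,0,0.1056,0,0,0,0.1056,0.23,-0.325,0,0,0.23,-0.325,0,0,0.23,-0.325,0,0,0.23,-0.325,0,0,0.23,-0.325,0,0,0.23,-0.325,0,0,0.23,-0.325,0,0,0.23,-0.325,0,0]' --claw 60

```text
t: 1.35
eef_pos: [480.4, -199.2, 214.6]
tcp_rot: [3.142, 0.0, -0.0]
ft_force: [-0.4, 0.2, -0.6]
opening: 0.635
grip_force: 0.0
```

Emit:
move_arm --moves '[0.0595,-0.319,0,0,0.0595,-0.319,0,0,0.0595,-0.319,0,0,0.0595,-0.319,0,0,0.0595,-0.319,0,0,0.0595,-0.319,0,0,0.0595,-0.319,0,0,0.0595,-0.319,0,0,0,0,0,0]'

```text
t: 2.48
eef_pos: [550.9, 184.5, 214.0]
tcp_rot: [-3.142, 0.001, 0.003]
ft_force: [0.4, -1.2, -0.1]
opening: 0.629
grip_force: 0.0
```

```bash
python3 - <<'E'
from h import *
a=snap("side","s1");cv2.imwrite("pics/s1c.png",cv2.resize(a[200:420,150:370,::-1],(600,600)))
E
```

```text
(no output)
```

View pics/s1c.png

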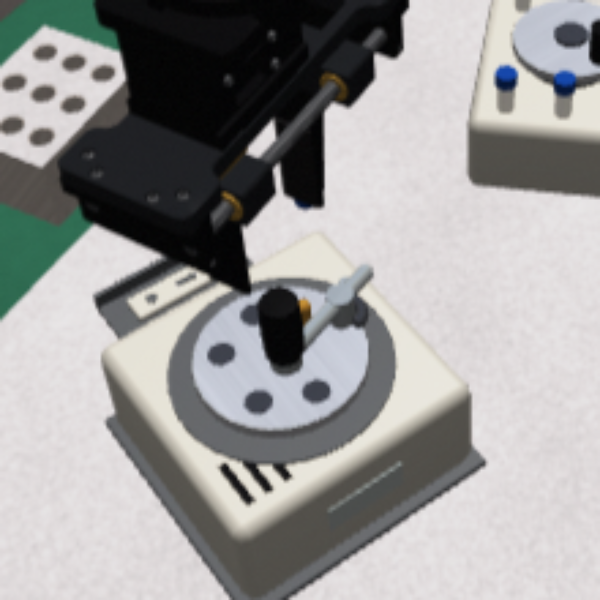

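The fingertips straddle the knob (crop (247,290) and (305,205), knob top at (281,297)). Descending and gripping.

Emit:
move_arm --moves '[0,0,0.15,0,0,0,0.15,0,0,0,0.15,0,0,0,0.15,0]'

```text
t: 3.02
eef_pos: [550.8, 180.5, 123.9]
tcp_rot: [3.141, 0.0, -0.001]
ft_force: [-0.5, -0.2, -0.3]
opening: 0.632
grip_force: 0.0
```

Emit:
move_arm --moves '[0,0,0,0,0,0,0,0,0,0,0,0,0,0,0,0]' --claw 0

```text
t: 3.52
eef_pos: [551.2, 181.9, 125.3]
tcp_rot: [-3.142, -0.001, 0.0]
ft_force: [-0.5, -0.7, -0.1]
opening: 0.266
grip_force: 0.0
```

Emit:
move_arm --moves '[0,0,0,0,0,0,0,0,0,0,0,0]'

```text
t: 3.9
eef_pos: [551.3, 182.1, 125.0]
tcp_rot: [-3.141, -0.001, 0.0]
ft_force: [-0.3, 1.4, 6.0]
opening: 0.238
grip_force: 30.0
```

```bash
cat > arc.py <<'E'
import numpy as np,sys
cx,cy,r,x,y,a0,a1,n=map(float,sys.argv[1:9])
p=np.array([x,y])
for a in np.linspace(a0,a1,int(n)+1)[1:]:
    q=np.array([cx+r*np.cos(a),cy+r*np.sin(a)]);d=q-p;p=q
    print(f"{d[0]/150:.3f}, {-d[1]/150:.3f}, 0, 0,",end=" ")
print("\nend",p)
E
python3 arc.py 548 132.4 50 551 182.1 1.50 3.1 10;python3 arc.py 548 132.4 50 497.997 134.2 3.1 4.14 7
```

```text
-0.050, -0.001, 0, 0, -0.053, 0.009, 0, 0, -0.050, 0.017, 0, 0, -0.047, 0.025, 0, 0, -0.042, 0.032, 0, 0, -0.037, 0.039, 0, 0, -0.030, 0.044, 0, 0, -0.023, 0.048, 0, 0, -0.015, 0.051, 0, 0, -0.006, 0.053, 0, 0, 
end [498.04324249 134.47903312]
0.002, 0.048, 0, 0, 0.009, 0.049, 0, 0, 0.016, 0.047, 0, 0, 0.023, 0.044, 0, 0, 0.029, 0.040, 0, 0, 0.035, 0.035, 0, 0, 0.039, 0.030, 0, 0, 
end [520.91791041  90.36952982]
```

Emit:
move_arm --moves '[-0.05,0,0,0,-0.053,0.009,0,0,-0.05,0.017,0,0,-0.047,0.025,0,0,-0.042,0.032,0,0,0,0,0,0]'

```text
t: 4.65
eef_pos: [514.0, 169.6, 125.1]
tcp_rot: [-3.141, 0.0, -0.0]
ft_force: [-3.0, 3.5, 7.1]
opening: 0.235
grip_force: 30.0
```

Emit:
move_arm --moves '[-0.037,0.039,0,0,-0.03,0.044,0,0,-0.023,0.048,0,0,-0.015,0.051,0,0,-0.006,0.053,0,0,0,0,0,0]'

```text
t: 5.4
eef_pos: [497.4, 133.7, 124.9]
tcp_rot: [3.141, 0.001, -0.0]
ft_force: [-5.3, 0.3, 8.4]
opening: 0.239
grip_force: 30.0
```

Emit:
move_arm --moves '[0.002,0.048,0,0,0.009,0.049,0,0,0.016,0.047,0,0,0.023,0.044,0,0,0.029,0.04,0,0,0,0,0,0]'

```text
t: 6.15
eef_pos: [510.2, 99.3, 125.0]
tcp_rot: [3.141, -0.0, -0.0]
ft_force: [-0.9, -3.3, 6.7]
opening: 0.24
grip_force: 30.0
```

Emit:
move_arm --moves '[0.035,0.035,0,0,0.039,0.03,0,0,0,0,0,0]'

```text
t: 6.52
eef_pos: [521.4, 89.5, 125.0]
tcp_rot: [3.141, -0.001, -0.0]
ft_force: [-1.0, -4.1, 6.7]
opening: 0.236
grip_force: 30.0
```

```bash
python3 - <<'E'
from h import *
a=snap("side","s2")[230:400,170:370,::-1];b=snap("top","t2")[150:320,120:320,::-1]
cv2.imwrite("pics/m2.png",np.hstack([cv2.resize(a,(400,340),interpolation=2),cv2.resize(b,(400,340),interpolation=2)]))
E
```

```text
(no output)
```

View pics/m2.png

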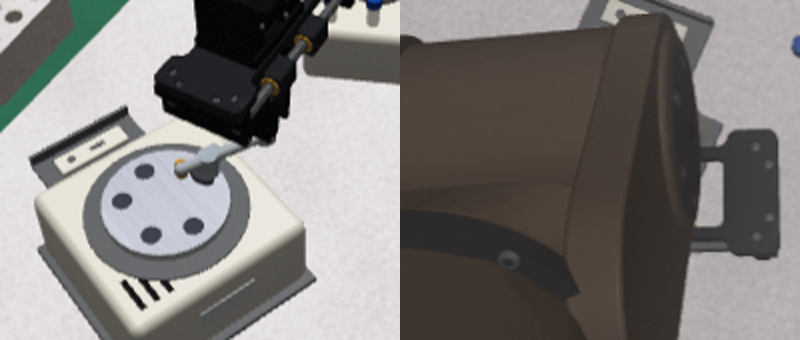

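Side crop: the crank bar points outwards, and its tail has reached the brass ball at crop (181,167). The top view is blocked by the arm. I'll push a little further along the hinge arc and watch the force.

Emit:
move_arm --moves '[0.012,0.007,0,0,0,0,0,0]'

```text
t: 6.88
eef_pos: [522.8, 88.7, 125.0]
tcp_rot: [3.141, -0.0, 0.0]
ft_force: [-2.2, -3.9, 7.0]
opening: 0.241
grip_force: 30.0
```

Emit:
move_arm --moves '[0.012,0.006,0,0,0,0,0,0]'

```text
t: 7.12
eef_pos: [524.3, 87.9, 124.9]
tcp_rot: [3.141, 0.001, 0.0]
ft_force: [-3.1, -2.6, 7.9]
opening: 0.241
grip_force: 30.0
```

Emit:
move_arm --moves '[0.012,0.006,0,0,0,0,0,0]'

```text
t: 7.38
eef_pos: [526.1, 87.0, 124.9]
tcp_rot: [3.141, 0.001, 0.0]
ft_force: [-3.2, -2.1, 7.6]
opening: 0.241
grip_force: 30.0
```

Emit:
move_arm --moves '[0.012,0.006,0,0,0,0,0,0]'

```text
t: 7.62
eef_pos: [527.9, 86.2, 125.0]
tcp_rot: [3.141, 0.0, 0.0]
ft_force: [-3.0, -3.2, 7.8]
opening: 0.24
grip_force: 30.0
```

```bash
python3 - <<'E'
from h import *
a=snap("side","s3")
b0=cv2.imread("pics/s2.png")
A=np.hstack([cv2.resize(x[280:350,220:320],(400,280),interpolation=2) for x in(b0,a[:,:,::-1])]);cv2.imwrite("pics/m3.png",A)
H=np.array([547.7,132.4])
for q in(2.5,2.7,2.85,3.0):
    u=np.array([np.cos(1.139+q),np.sin(1.139+q)]);print(q,[proj("side",[[*(H+t*u),116]])[0].round(1).tolist() for t in(-20,0,35)])
E
```

```text
2.5 [[261.7, 307.5], [274.6, 307.6], [297.0, 307.7]]
2.7 [[261.8, 309.5], [274.6, 307.6], [296.7, 304.2]]
2.85 [[262.2, 311.0], [274.6, 307.6], [295.9, 301.7]]
3.0 [[262.8, 312.4], [274.6, 307.6], [294.7, 299.4]]
```

View pics/m3.png

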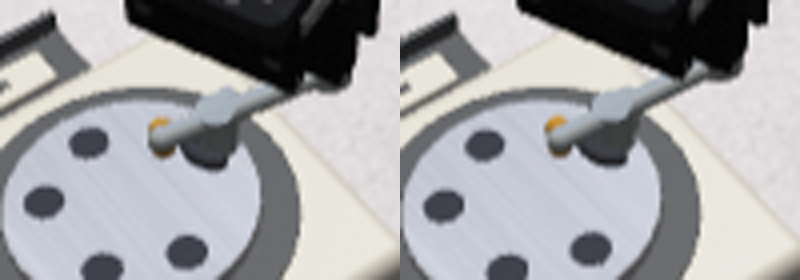

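```bash
python3 - <<'E'
from h import *
t=cv2.imread("pics/top0.png");s={n:cv2.imread(f"pics/{n}.png") for n in("side0","s2","s3")}
def gold(im,box):
    y0,y1,x0,x1=box;c=im[y0:y1,x0:x1].astype(int);w=np.clip(c[...,2]-c[...,0]-35,0,None);m=w>0
    yy,xx=np.nonzero(m);return np.array([(xx*w[m]).sum()/w[m].sum()+x0,(yy*w[m]).sum()/w[m].sum()+y0]),m.sum()
g0,n=gold(t,(220,240,200,225));print(g0,n)
h0=gold(s["side0"],(295,330,255,285));print("side0",h0)
o,d=ray("top",[g0]);p,e=ray("side",[h0[0]]);x=np.linalg.lstsq(np.c_[d[0],-e[0]],p-o,rcond=None)[0];print(o+x[0]*d[0],p+x[1]*e[0])
for z in(95,100,105,110):
    P=onplane("top",[g0],z)[0];v=P[:2]-[548,132.4];print(z,P.round(1),np.hypot(*v),"crank angle of tail over it",np.arctan2(v[1],v[0])+np.pi-1.139,proj("side",[P]))
for n in("s2","s3"):print(n,gold(s[n],(295,330,250,275)))
E
```

```text
[210.83957219 228.80392157] 31
side0 (array([261.16747338, 311.72410455]), np.int64(27))
[566.47158581 145.61395396 109.60603778] [564.94326064 145.06027701 109.17959829]
95 [569.1 149.5  95. ] 27.189501493729523 crank angle of tail over it 2.682738284001662 [[258.10139988 318.28994448]]
100 [568.2 148.2 100. ] 25.647053673168116 crank angle of tail over it 2.664807674173713 [[258.7921086  315.95612521]]
105 [567.3 146.8 105. ] 24.113904791942247 crank angle of tail over it 2.6445898190836603 [[259.48771249 313.60579251]]
110 [566.4 145.5 110. ] 22.5919480806546 crank angle of tail over it 2.621637455028613 [[260.18826332 311.23877209]]
s2 (array([259.24719101, 310.34269663]), np.int64(13))
s3 (array([258.36244019, 310.11004785]), np.int64(14))
```

Bar tail has passed the brass ball (tail tip at about (260,314), ball visible behind it at (259,310)), and the wheel has just begun to turn. That means the crank is latched. Now I'll lead the knob round the wheel axis.

```bash
python3 arc.py 565.6 170.5 91.8 528.2 86.7 -1.991 -0.95 10; python3 arc.py 565.6 170.5 91.8 619 95.83 -0.95 0.09 10;  python3 arc.py 565.6 170.5 91.8 657.03 178.75 0.09 1.13 10
```

```text
0.059, 0.023, 0, 0, 0.061, 0.017, 0, 0, 0.063, 0.010, 0, 0, 0.064, 0.004, 0, 0, 0.064, -0.003, 0, 0, 0.063, -0.010, 0, 0, 0.062, -0.016, 0, 0, 0.060, -0.022, 0, 0, 0.057, -0.029, 0, 0, 0.054, -0.034, 0, 0, 
end [618.99850761  95.82845666]
0.050, -0.040, 0, 0, 0.045, -0.045, 0, 0, 0.040, -0.049, 0, 0, 0.035, -0.053, 0, 0, 0.029, -0.056, 0, 0, 0.023, -0.059, 0, 0, 0.017, -0.061, 0, 0, 0.011, -0.063, 0, 0, 0.004, -0.063, 0, 0, -0.002, -0.064, 0, 0, 
end [657.02846089 178.75085082]
-0.009, -0.063, 0, 0, -0.015, -0.062, 0, 0, -0.022, -0.060, 0, 0, -0.028, -0.057, 0, 0, -0.034, -0.054, 0, 0, -0.039, -0.050, 0, 0, -0.044, -0.046, 0, 0, -0.049, -0.041, 0, 0, -0.053, -0.036, 0, 0, -0.056, -0.030, 0, 0, 
end [604.76737037 253.52503898]
```

Emit:
move_arm --moves '[0.059,0.023,0,0,0.061,0.017,0,0,0.063,0.01,0,0,0.064,0.004,0,0]'

```text
t: 8.18
eef_pos: [565.1, 78.3, 124.9]
tcp_rot: [3.141, 0.001, -0.0]
ft_force: [-2.7, 2.0, 6.2]
opening: 0.245
grip_force: 30.0
```

Emit:
move_arm --moves '[0.064,-0.003,0,0,0.063,-0.01,0,0,0.062,-0.016,0,0,0.06,-0.022,0,0,0.057,-0.029,0,0,0.054,-0.034,0,0]'

```text
t: 8.93
eef_pos: [618.9, 95.7, 124.9]
tcp_rot: [-3.142, 0.001, 0.0]
ft_force: [-5.1, 2.1, 6.7]
opening: 0.238
grip_force: 30.0
```

Emit:
move_arm --moves '[0.048,-0.041,0,0,0.044,-0.046,0,0,0.04,-0.049,0,0,0.035,-0.053,0,0,0.029,-0.056,0,0]'

```text
t: 9.55
eef_pos: [648.5, 132.1, 124.9]
tcp_rot: [3.141, 0.001, 0.0]
ft_force: [-3.6, -1.8, 6.1]
opening: 0.24
grip_force: 30.0
```

Emit:
move_arm --moves '[0.023,-0.059,0,0,0.017,-0.061,0,0,0.011,-0.063,0,0,0.004,-0.063,0,0,-0.002,-0.064,0,0]'

```text
t: 10.18
eef_pos: [656.5, 178.4, 124.9]
tcp_rot: [3.141, 0.0, 0.0]
ft_force: [-3.2, -3.5, 5.0]
opening: 0.241
grip_force: 30.0
```

Emit:
move_arm --moves '[-0.009,-0.063,0,0,-0.015,-0.062,0,0,-0.022,-0.06,0,0,-0.028,-0.057,0,0,-0.034,-0.054,0,0]'

```text
t: 10.8
eef_pos: [640.4, 222.7, 124.9]
tcp_rot: [3.14, -0.0, 0.0]
ft_force: [-1.5, -4.2, 6.0]
opening: 0.24
grip_force: 30.0
```

Emit:
move_arm --moves '[-0.039,-0.05,0,0,-0.044,-0.046,0,0,-0.049,-0.041,0,0,-0.053,-0.036,0,0,0,0,0,0]'

```text
t: 11.42
eef_pos: [612.1, 249.2, 124.9]
tcp_rot: [3.141, 0.0, 0.001]
ft_force: [-1.8, -1.8, 6.0]
opening: 0.24
grip_force: 30.0
```

Emit:
move_arm --moves '[-0.023,-0.013,0,0,-0.023,-0.012,0,0,0,0,0,0]'

```text
t: 11.8
eef_pos: [605.8, 252.7, 124.9]
tcp_rot: [3.141, -0.0, 0.0]
ft_force: [-0.4, -2.4, 5.7]
opening: 0.241
grip_force: 30.0
```

Emit:
move_arm --moves '[-0.012,-0.006,0,0,0,0,0,0]'

```text
t: 12.05
eef_pos: [604.6, 253.2, 125.0]
tcp_rot: [3.141, -0.002, 0.0]
ft_force: [2.9, -3.8, 4.7]
opening: 0.243
grip_force: 30.0
```

Emit:
move_arm --moves '[-0.012,-0.006,0,0,0,0,0,0]'

```text
t: 12.3
eef_pos: [604.1, 253.5, 125.1]
tcp_rot: [3.14, -0.004, 0.0]
ft_force: [8.7, -8.6, 2.5]
opening: 0.242
grip_force: 30.0
```

Emit:
move_arm --moves '[-0.008,-0.004,0,0,0,0,0,0]'

```text
t: 12.55
eef_pos: [603.7, 253.6, 125.1]
tcp_rot: [3.14, -0.006, -0.0]
ft_force: [12.9, -11.2, 0.8]
opening: 0.241
grip_force: 30.0
```

Emit:
move_arm --moves '[0.018,0.009,0,0,0,0,0,0]'

```text
t: 12.8
eef_pos: [604.6, 253.3, 125.0]
tcp_rot: [3.141, -0.002, -0.0]
ft_force: [4.1, -5.7, 4.6]
opening: 0.24
grip_force: 30.0
```

Emit:
move_arm --moves '[0,0,0,0,0,0,0,0,0,0,0,0,0,0,0,0]' --claw 60

```text
t: 13.3
eef_pos: [603.5, 254.0, 124.4]
tcp_rot: [3.141, 0.0, 0.0]
ft_force: [-0.7, 0.3, -0.8]
opening: 0.597
grip_force: 0.0
```

Emit:
move_arm --moves '[0,0,-0.15,0,0,0,-0.2,0,0,0,-0.2,0,0,0,-0.1,0,0,0.35,0,0,0,0.35,0,0,0,0.35,0,0,0,0.35,0,0,0,0.35,0,0,0,0.35,0,0]'

```text
t: 14.55
eef_pos: [603.3, -62.7, 221.6]
tcp_rot: [-3.141, 0.001, 0.0]
ft_force: [0.4, 0.6, 0.8]
opening: 0.63
grip_force: 0.0
```

```bash
python3 - <<'E'
from h import *
a=snap("side","s4")[230:430,150:350,::-1];b=snap("top","t4")[120:320,120:320,::-1]
cv2.imwrite("pics/m4.png",np.hstack([cv2.resize(x,(400,400),interpolation=2) for x in(a,b)]))
s=monitor.state();print(s["t"],s["eef_pos"],s["ft_force"])
c=np.array([565.6,170.5])
for w in(3.1,3.2):
  for q in(2.7,3.0):
    h=w-1.6-.403;H=c+42*np.array([np.cos(h),np.sin(h)]);k=h+np.pi+q;K=H+50*np.array([np.cos(k),np.sin(k)])
    print(w,q,proj("top",[[*K,161],[*H,116]]).round(1).tolist(),proj("side",[[*K,161],[*H,116]]).round(1).tolist())
E
```

```text
14.65 [603.3420613  -65.35975108 221.37223587] [-0.02128295  0.53729482 -0.04873693]
3.1 2.7 [[132.5, 180.5], [165.6, 216.1]] [[187.6, 318.2], [226.6, 332.8]]
3.1 3.0 [[124.6, 188.7], [165.6, 216.1]] [[189.0, 326.2], [226.6, 332.8]]
3.2 2.7 [[128.2, 185.8], [164.3, 218.9]] [[189.1, 322.8], [228.1, 334.6]]
3.2 3.0 [[121.1, 194.8], [164.3, 218.9]] [[191.6, 330.7], [228.1, 334.6]]
```

View pics/m4.png

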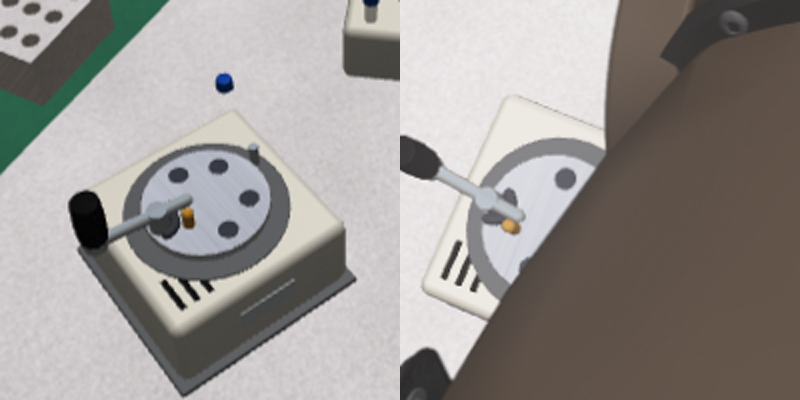

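Final picture: the knob's top is at (192,330) in the side view, against a predicted (191.6,330.7) for wheel 3.2 and crank 3.0. The ball sits behind the bar's tail, the tray is in, and the robot is clear.

```bash
python3 -c "
from cell import order
print(order.job_done())"
```

```text
the job is handed in; nothing more can be done
None
```

The job is handed in: the crank is swung out and, as far as the pictures show, latched, the wheel is turned to its stop with the tray home, and the knob is released with the arm clear.

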